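# Test the counter outlet's RCD and hold its cover open for the grinder's plug

## Task

Get the outlet unit on the counter ready for a grinder to be plugged in: press the RCD's test button with the lever untouched until the lever drops, take your hand off the button, and lift the lever back up until it stays on. Then take the spring-shut cover of the outlet next to the RCD (the middle of the unit) by its tab, lift it square to the outlet face (90 degrees open, within 10) and keep holding it there in the fingers for a colleague's plug: the program finishes while holding the cover. Leave the other cover shut and the tamper and the steel cup where they stand.

Things in the scene. Friction and masses are not known exactly. Their poses are not given: they have to be found in the camera images.
- outlet_unit: White wedge-shaped unit fixed to the counter, 250 wide (y) x 140 deep (x), 120 high at the back; grey foot plate 290 x 150. Origin: centre of its underside; x to its high back, y left, z up. Its face rises to the back at 30 degrees: u = (0.866, 0, 0.5) points up the slope, n = (-0.5, 0, 0.866) out of it; face centre at (0, 0, 0.080). Left: RCD; middle and right: outlets with equal grey covers.
- button_top (a point): Centre of the top of the RCD's test button: a round white cap of 14 mm diameter, standing 12.5 mm above the RCD's surface, 70 mm down the slope from the lever's pivot; pressed along -n. The RCD is a grey module 106 (u) x 36 (y) at y = +85 mm of the unit, its surface 5 mm above the face, in a low frame.
- test_button (a joint): How far the test button is pressed, in m: 0 out, 0.006 fully in; it springs back. Pushing takes up to about 4.5 N, then less; at about 5 mm it trips the lever.
- lever_tip (a point): Centre of the outer end of the RCD's black lever: a toggle 18 mm wide (y), 6 to 9 mm thick, 31 mm from its pivot, which lies 10 mm under the RCD's surface and runs along y. On, it leans 26 degrees from n up the slope; dropped, 26 degrees down the slope.
- lever_pivot (a point): Point on the axis of the lever.
- rcd_lever (a joint): Angle of the lever in rad: 0 up (on), 0.9 dropped (off). It is sprung over centre and snaps to the nearer end from 0.45; about 1 N at its tip turns it. It can be pushed up the slope with closed fingers from below.
- cover (a joint): Opening angle in rad of the grey cover of the middle outlet, 0 shut, 1.57 square to the face, stop at 1.92. A spring shuts it from every angle (about 1 N at the tab when shut, 2 N when square).
- cover_tab (a point): Middle of the pull tab of the middle outlet's cover. The cover is 62 wide (y) x 62 with 13 mm deep rims; the tab is 14 wide (y) x 9 thick, and stands 27 mm out of the middle of the cover's lower edge, this point 14 mm from that edge and 78 mm from the hinge. Shut, its underside is 9 mm above the face. It can be pinched across y from above, and pivots between the fingertips as the cover turns.
- cover_hinge (a point): Point on the hinge axis of the middle outlet's cover, at its upper edge (u = 50 mm, 12 mm above the face); the axis runs along y. The tab swings outwards and up the slope about it.
- cover_2 (a joint): Opening angle in rad of the same cover on the right-hand outlet; it stays shut (0).
- tamper: Bystander: tamper with brown wooden handle, 58 wide and 89 high, origin in the centre of its underside.
- dosing_cup: Bystander: small steel cup, 59 wide and 50 high, origin in the centre of its underside.

How it is judged:
By the outcome, as a careful person would: the job done as asked, in the order asked, and still so for the second after the job is handed in, while the arm keeps its last pose, push and grip.
It also fails if it takes over 58 s, if anything falls off the work surface, if the arm or the gripper's body presses on something with over 40 N, if the wrist force passes 120 N, or if a joint passes its speed limit or range.

## Robot

A 7-joint arm with a two-finger parallel gripper is mounted at the origin on a cart in front of the work surface, level with it; the furniture and walls round the work are solid. World frame = base frame: x ahead of the robot, y to its left, z up, the work surface at z = 0. Lengths are in m, angles in rad, forces in N, time in s.
With the tool pointing down it reaches from about 0.35 to 0.9 m from the base axis. Payload 8.1 kg.
Tool frame: the origin (TCP) lies at the very end of the fingers, on their centre line; the grasp point (between the pads) lies 19 mm behind it; z points along the fingers, y is the line along which they close (so a half turn about z gives the same grasp; the last joint's range is limited). The gripper opens to 92 mm and grips with 3 to 60 N. Pads are 19 mm wide; open, the fingers measure 130 mm over their backs; the gripper's body (75 mm by 190 mm) begins 47 mm behind the grasp point.
Start: joints at [-0.103, 0.434, 0.025, 1.573, -0.012, 1.134, -0.075], TCP at [0.625, -0, 0.227] pointing down, gripper open.
Joint ranges: [-2.62, 2.62], [-0.44, 2.09], [-1.27, 1.32], [0.08, 2.57], [-1.32, 4.46], [0.12, 2], [-2.74, 2.74]. Speed limits (rad/s): [2.22, 2.22, 3.01, 3.01, 3.14, 3.14, 3.14].

## Interface

Orientations are given as a rotation vector (axis times angle).
In Python, from cell import readout, cams, job gives the robot as it stands.
- The arm moves only by the tool drive_tool, never from a script. Its argument "commands" is a list of rows, each a list of 3 entries, a list of its own where there are three numbers: the turn, a rotation vector about the tool's x, y, z in rad, then the shift along the tool's x, y, z in cm, then the gripper's target within -1 to 1 (fully open at 1, half-way at 0, shut at -1). A call has 1 to 20 rows; each row is the pose to reach, as a shift and turn from the pose commanded when the call began, along the tool's axes at that moment; what a row does not reach only later rows make up. A row lasts 1/12 s, in which the tool goes at most 41.7 mm and 7.16 degrees, less where a joint would pass 70% of its speed; a pose out of reach is approached as far as the arm can. A call with a gripper value outside its range is refused whole. The fingers move at their own pace and stop on an object; "newtons" is the grip in N (left out, the last holds). Time passes only in rows, so rows that repeat a pose let the fingers close. It gives the time, the measured TCP pose, the force, the opening and the grip force at its end, in the units of the state.
- readout.observe(): the state, without advancing time (a new reading comes with each control period).
- cams.get_image(name): name is "scene" or "side" or "wrist"; returns the picture (480x640x3 uint8, blue, green, red); there is no depth.
- cams.camera_info(name): a dict with "camera_matrix" (3x3 intrinsics, pixels), "R" (3x3) and "t" (3): a world point X has camera coordinates R X + t. Camera axes: x right, y down, z forward; pixel columns grow to the right and rows downward; lengths in m; the calibration is good to about 2 mm. A picture is of the moment at which its call begins: read the wrist's pose just before it. camera_info takes no time and is no camera call; for the wrist camera it gives the pose at the moment of the call.
- job.sign_off(): hands the job in; it is judged then, once.
The state is a dict: "clock": time; "joints": joint angles; "dq": joint speeds; "joint_efforts": joint torques, N m; "position": TCP position; "ee_rot": TCP orientation; "force": force on the tool from outside, world axes, zero at the start; "ft_torque": the same for the moment, N m; "width": opening from 0.0 (shut) to 1.0 (fully open); "gripper_force": force on a finger pad.
Only numpy, scipy, OpenCV 4.12 (cv2) and the standard library are available. Lean on these libraries where they do the work, as an engineer would, in place of code of your own. Each camera call takes 0.05 s, during which the arm holds its last target. There are 200 camera calls.

## Working session

There is one attempt and no reset: what is moved stays moved. The work goes in short steps, Python scripts to look and compute and a tool call to move; the robot and the scene stay as the last step left them, time stands still between calls to the robot, and variables do not carry over. Pictures are saved under pics/ and viewed, at most 10 in all, crops included, and the job is handed in when it is done.

Besides the shell and the picture viewer there is one more tool, called after "Call:" as name([rows], argument=value, ...), one row to a line, values as JSON. drive_tool: Moves the arm, as the interface text tells. Its arguments: {"type":"object","properties":{"commands":{"type":"array"},"newtons":{"type":"number"}},"required":["commands"]}

```bash
mkdir -p pics; ls; python3 - <<'E'
from cell import readout,cams
import cv2,numpy as np
s=readout.observe();print(s['clock'],s['position'],s['ee_rot'],s['width'])
for n in('scene','side'):
    cv2.imwrite(f'pics/{n}0.png',cams.get_image(n));i=cams.camera_info(n);R=np.array(i['R']);print(n,np.round(-R.T@np.array(i['t']),3),np.round(R[2],2),np.array(i['camera_matrix'])[0,0])
E
```

```text
pics
0.0 [ 6.24480040e-01 -6.07461679e-05  2.25958407e-01] [-2.22085342e+00 -2.22055579e+00  1.87577214e-03] 0.9992082322684491
scene [ 0.048 -1.083  0.597] [ 0.47  0.72 -0.51] 493.97880512520186
side [0.186 0.517 0.505] [ 0.3  -0.87 -0.39] 602.7572888377968
```

View pics/scene0.png

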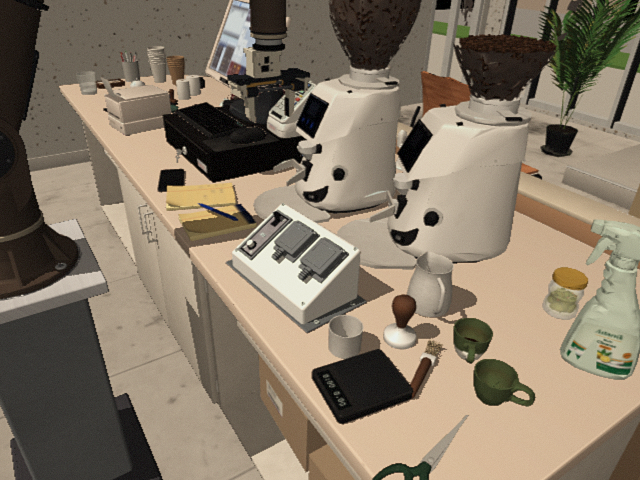

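View pics/side0.png

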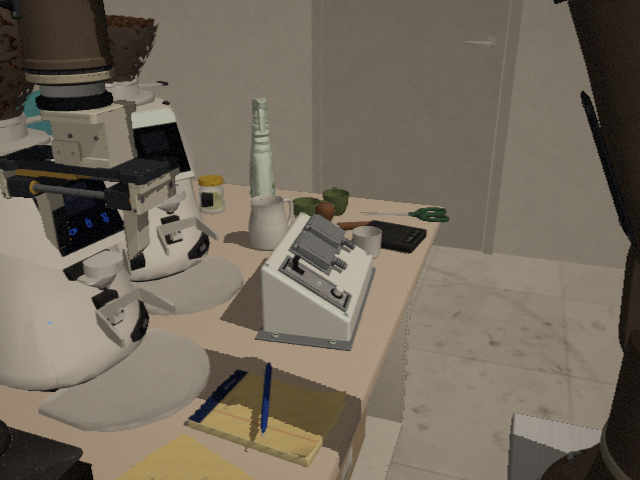

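The scene view shows the unit at about (297,262), with the RCD at the left (265,230), the cup at (345,337) and the tamper at (402,320). The side view shows the RCD at about (315,280), with the button at about (338,294). I'll zoom in on both.

```bash
python3 - <<'E'
import cv2,numpy as np
a=cv2.imread('pics/scene0.png')[195:335,222:372];b=cv2.imread('pics/side0.png')[205:355,250:385]
a=cv2.resize(a,(400,int(140*400/150)),interpolation=cv2.INTER_CUBIC);b=cv2.resize(b,(400,int(150*400/135)),interpolation=cv2.INTER_CUBIC)
o=np.zeros((460,800,3),np.uint8);o[:a.shape[0],:400]=a;o[:b.shape[0],400:]=b
cv2.imwrite('pics/z.png',o)
E
```

```text
(no output)
```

View pics/z.png

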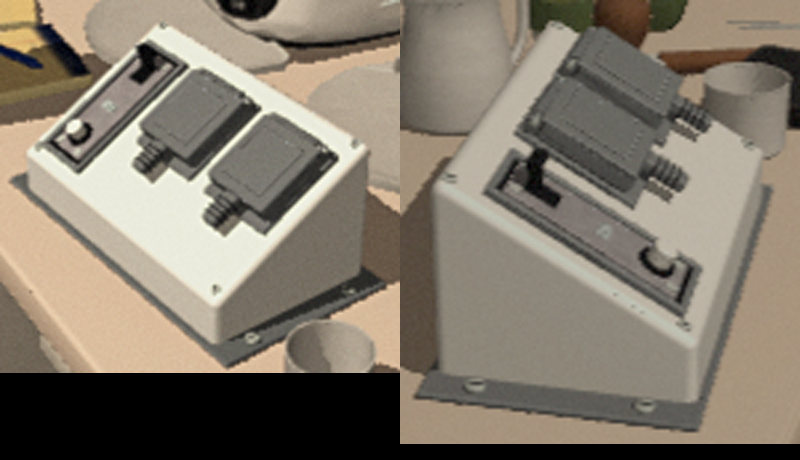

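The crop shows these points, as (scene crop / side crop):
- Button: (75,126) / (664,248)
- Lever tip: (146,48) / (537,153)
- Middle tab: (150,155) / (667,174)
- Four face screws, visible in both views

Next I triangulate them.

```bash
cat > h.py <<'E'
import numpy as np
from cell import readout,cams
from scipy.spatial.transform import Rotation as Ro
def P(n):
    i=cams.camera_info(n);return np.array(i['camera_matrix'])@np.c_[np.array(i['R']),np.array(i['t'])]
def tri(obs):
    A=[]
    for M,(u,v) in obs: A+=[(u*M[2]-M[0])/1,(v*M[2]-M[1])/1]
    X=np.linalg.svd(np.array(A))[2][-1];return X[:3]/X[3]
def face(o,yaw,u,y,n):
    p=np.array([.866*u-.5*n,y,.08+.5*u+.866*n]);return np.array(o)+Ro.from_euler('z',yaw).apply(p)
E
python3 - <<'E'
from h import *
Ms,Md=P('scene'),P('side')
pts=dict(button=((75,126),(664,248)),lever=((146,48),(537,153)),tab=((150,155),(667,174)),TL=((163,26),(451,178)),TR=((354,143),(560,25)),BL=((37,147),(684,325)),BR=((215,289),(748,143)))
X={}
for k,(a,b) in pts.items():
    X[k]=tri([(Ms,(222+a[0]*.375,195+a[1]*.375)),(Md,(250+(b[0]-400)*.3375,205+b[1]*.3375))]);print(k,X[k].round(4))
c=sum(X[k] for k in('TL','TR','BL','BR'))/4
r=(X['TL']-X['TR']+X['BL']-X['BR']);u=X['TL']+X['TR']-X['BL']-X['BR']
yaw=np.arctan2(-r[0],r[1]);o=c-[0,0,.08]
print(c,yaw,np.arctan2(u[1],u[0]),np.linalg.norm(r)/2,np.linalg.norm(u)/2, np.degrees(np.arcsin(u[2]/np.linalg.norm(u))))
for k in pts: 
    d=Ro.from_euler('z',-yaw).apply(X[k]-c);print(k,'u,y,n mm',(1000*np.array([.866*d[0]+.5*d[2],d[1],-.5*d[0]+.866*d[2]])).round(1))
E
```

```text
button [ 0.4206 -0.2806  0.0704]
lever [ 0.4881 -0.2742  0.118 ]
tab [ 0.4429 -0.3571  0.0765]
TL [ 0.5225 -0.2404  0.1137]
TR [ 0.5458 -0.4682  0.1141]
BL [ 0.4006 -0.2523  0.0431]
BR [ 0.4253 -0.4812  0.0439]
[ 0.47354322 -0.36051441  0.07869037] 0.10476620095518725 0.10230366194616897 0.22965271107666307 0.14075855353767416 30.035774535749
button u,y,n mm [-42.5  85.   15. ]
lever u,y,n mm [40.  84.3 22.3]
tab u,y,n mm [-27.2   6.6  13.2]
TL u,y,n mm [ 70.6 114.4  -0.3]
TR u,y,n mm [  70.2 -114.7    0.4]
BL u,y,n mm [-70.9 115.3  -0.2]
BR u,y,n mm [-6.99e+01 -1.15e+02  1.00e-01]
```

```bash
cat >> h.py <<'E'
O=[.4735,-.3605,-.001];YAW=.1045
def state():
    s=readout.observe();print('t',round(s['clock'],2),'w',round(s['width'],3),'gf',np.round(s['gripper_force'],1),'F',np.round(s['force'],1),'q',np.round(s['joints'],2))
    d=Ro.from_euler('z',-YAW).apply(np.array(s['position'])-O-[0,0,.08]);print('uyn mm',(1000*np.array([.866*d[0]+.5*d[2],d[1],-.5*d[0]+.866*d[2]])).round(1))
    return s
def go(u,y,n,tilt=30):
    s=state();R0=Ro.from_rotvec(s['ee_rot']);t=np.radians(tilt)
    z=np.array([np.sin(t),0,-np.cos(t)]);Y=np.array([0,-1.,0]);x=np.cross(Y,z)
    R=Ro.from_euler('z',YAW)*Ro.from_matrix(np.c_[x,Y,z])
    p=face(O,YAW,u/1e3,y/1e3,n/1e3)
    print('turn',(R0.inv()*R).as_rotvec().round(3),'shift cm',(100*R0.inv().apply(p-s['position'])).round(2),'world',p.round(3))
E
python3 -c "
from h import *
go(-43.5,85,90)"
```

```text
t 0.1 w 0.998 gf 0.0 F [ 0.2 -0.3 -0.6] q [-0.1   0.44  0.02  1.57 -0.01  1.13 -0.08]
uyn mm [236.2 342.8  33.4]
turn [-0.384  0.427  1.43 ] shift cm [-28.46 -24.2    9.12] world [ 0.382 -0.285  0.135]
```

Call:
drive_tool([
  [[-0.384,0.427,1.43],[-28.5,-24.2,9.1],-1],
  [[-0.384,0.427,1.43],[-28.5,-24.2,9.1],-1],
  [[-0.384,0.427,1.43],[-28.5,-24.2,9.1],-1],
  [[-0.384,0.427,1.43],[-28.5,-24.2,9.1],-1],
  [[-0.384,0.427,1.43],[-28.5,-24.2,9.1],-1],
  [[-0.384,0.427,1.43],[-28.5,-24.2,9.1],-1],
  [[-0.384,0.427,1.43],[-28.5,-24.2,9.1],-1],
  [[-0.384,0.427,1.43],[-28.5,-24.2,9.1],-1],
  [[-0.384,0.427,1.43],[-28.5,-24.2,9.1],-1],
  [[-0.384,0.427,1.43],[-28.5,-24.2,9.1],-1],
  [[-0.384,0.427,1.43],[-28.5,-24.2,9.1],-1],
  [[-0.384,0.427,1.43],[-28.5,-24.2,9.1],-1],
  [[-0.384,0.427,1.43],[-28.5,-24.2,9.1],-1],
  [[-0.384,0.427,1.43],[-28.5,-24.2,9.1],-1],
  [[-0.384,0.427,1.43],[-28.5,-24.2,9.1],-1],
  [[-0.384,0.427,1.43],[-28.5,-24.2,9.1],-1],
  [[-0.384,0.427,1.43],[-28.5,-24.2,9.1],-1],
  [[-0.384,0.427,1.43],[-28.5,-24.2,9.1],-1],
  [[-0.384,0.427,1.43],[-28.5,-24.2,9.1],-1],
  [[-0.384,0.427,1.43],[-28.5,-24.2,9.1],-1],
])

```text
clock: 1.77
position: [0.3832, -0.285, 0.1358]
ee_rot: [-3.004, -0.158, -0.807]
force: [-0.3, -0.3, 0.5]
width: 0.005
gripper_force: 0.0
```

```bash
python3 -c "
from h import *
import cv2
go(-43.5,85,25)
M=P('wrist');cv2.imwrite('pics/w1.png',cams.get_image('wrist'))
for q in [(-43.5,85,17.5),(40,85,23),(-28,0,13.5)]:
    h=M@np.r_[face(O,YAW,*np.array(q)/1e3),1];print(q,(h[:2]/h[2]).round())
"
```

```text
t 1.77 w 0.005 gf 0.0 F [-0.3 -0.3  0.5] q [ 0.74  0.23  0.12  2.34 -1.1   0.51  0.36]
uyn mm [-42.5  84.5  90.1]
turn [-0.    -0.002  0.001] shift cm [-0.11 -0.04  6.51] world [ 0.415 -0.281  0.079]
(-43.5, 85, 17.5) [319. 257.]
(40, 85, 23) [319. 113.]
(-28, 0, 13.5) [459. 230.]
```

View pics/w1.png

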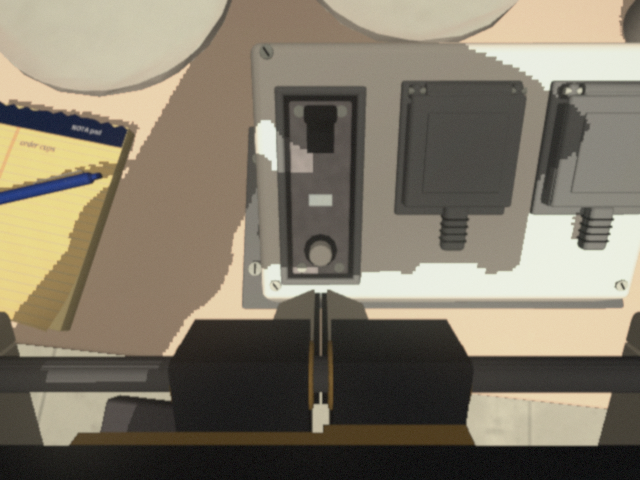

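The picture shows the button at (320,252), the lever still on at (320,128), and the middle tab at (453,228), which puts the tab at y ≈ +4 mm. The predictions agree to within about 3 mm.

Call:
drive_tool([
  [[0,0,0],[0.1,0,3],-1],
  [[0,0,0],[0.1,0,5.5],-1],
  [[0,0,0],[0.1,0,6.8],-1],
  [[0,0,0],[0.1,0,6.8],-1],
  [[0,0,0],[0.1,0,7.0],-1],
  [[0,0,0],[0.1,0,7.1],-1],
  [[0,0,0],[0.1,0,7.2],-1],
  [[0,0,0],[0.1,0,7.3],-1],
  [[0,0,0],[0.1,0,7.4],-1],
  [[0,0,0],[0.1,0,7.5],-1],
  [[0,0,0],[0.1,0,7.6],-1],
  [[0,0,0],[0.1,0,7.6],-1],
])

```text
clock: 2.82
position: [0.4218, -0.2813, 0.0705]
ee_rot: [-3.004, -0.156, -0.807]
force: [-1.5, -1.5, 1.2]
width: 0.004
gripper_force: 1.1
```

```bash
python3 -c "
from h import *
go(-41.5,85,11.5)"
```

```text
t 2.82 w 0.004 gf 1.1 F [-1.5 -1.5  1.2] q [ 1.08  0.43 -0.39  2.33 -1.32  0.23  0.55]
uyn mm [-41.6  84.1  14.2]
turn [ 0.001 -0.001 -0.   ] shift cm [ 0.01 -0.09  0.27] world [ 0.423 -0.28   0.068]
```

Call:
drive_tool([
  [[0,0,0],[0,0,0.1],-1],
  [[0,0,0],[0,0,0.2],-1],
  [[0,0,0],[0,0,0.3],-1],
  [[0,0,0],[0,0,0.3],-1],
])

```text
clock: 3.15
position: [0.4229, -0.2811, 0.0686]
ee_rot: [-3.004, -0.156, -0.809]
force: [-17.0, -0.4, 26.9]
width: 0.006
gripper_force: 15.4
```

```bash
python3 -c "
from h import *
import cv2
go(-41.5,85,11.5)
cv2.imwrite('pics/w2.png',np.hstack([cams.get_image('wrist')[60:330,230:430],cv2.resize(cams.get_image('side')[205:355,250:385],(243,270))]))"
```

```text
t 3.15 w 0.006 gf 15.4 F [-17.   -0.4  26.9] q [ 1.1   0.44 -0.43  2.32 -1.31  0.22  0.55]
uyn mm [-41.6  84.2  12. ]
turn [ 0.001 -0.002 -0.   ] shift cm [ 0.01 -0.08  0.05] world [ 0.423 -0.28   0.068]
```

View pics/w2.png

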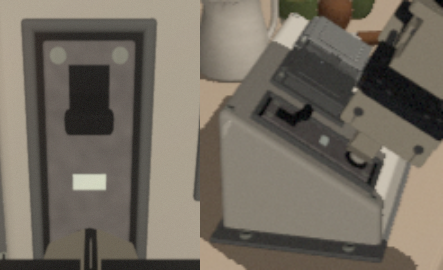

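The lever has dropped: its tip now points down the slope, at about (90,122) in the crop. Retreating from the button.

Call:
drive_tool([
  [[0,0,0],[0,0,-1],-1],
  [[0,0,0],[0,0,-3.5],-1],
  [[0,0,0],[1.5,0,-3.5],-1],
  [[0,0,0],[2.9,0,-3.5],-1],
  [[0,0,0],[2.9,0,-3.5],-1],
  [[0,0,0],[2.9,0,-3.5],-1],
])

```text
clock: 3.75
position: [0.4314, -0.2791, 0.1128]
ee_rot: [-3.003, -0.161, -0.808]
force: [1.0, 0.3, 0.3]
width: 0.007
gripper_force: 0.0
```

```bash
python3 -c "
from h import *
go(-11.5,85,12)"
```

```text
t 3.75 w 0.007 gf 0.0 F [1.  0.3 0.3] q [ 0.95  0.32 -0.24  2.29 -1.08  0.35  0.26]
uyn mm [-12.   85.4  46. ]
turn [-0.001 -0.002  0.002] shift cm [0.04 0.04 3.4 ] world [ 0.449 -0.278  0.084]
```

Call:
drive_tool([
  [[0,0,0],[0,0,2],-1],
  [[0,0,0],[0,0,3.3],-1],
  [[0,0,0],[0,0,3.3],-1],
  [[0,0,0],[0.5,0,3.3],-1],
  [[0,0,0],[1,0,3.3],-1],
  [[0,0,0],[1.4,0,3.3],-1],
  [[0,0,0],[1.8,0,3.3],-1],
  [[0,0,0],[2.2,0,3.3],-1],
  [[0,0,0],[2.6,0,3.3],-1],
  [[0,0,0],[3.0,0,3.3],-1],
  [[0,0,0],[3.3,0,3.3],-1],
  [[0,0,0],[3.3,0,3.3],-1],
])

```text
clock: 4.75
position: [0.4764, -0.2751, 0.1012]
ee_rot: [-3.003, -0.159, -0.808]
force: [-0.2, 0.5, 0.0]
width: 0.005
gripper_force: 0.1
```

```bash
python3 -c "
from h import *
import cv2
state()
cv2.imwrite('pics/w3.png',np.hstack([cams.get_image('wrist')[0:330,230:430],cv2.resize(cams.get_image('side')[205:355,250:385],(297,330))]))"
```

```text
t 4.75 w 0.005 gf 0.1 F [-0.2  0.5  0. ] q [ 0.86  0.38 -0.24  2.24 -1.1   0.29  0.21]
uyn mm [21.4 84.6 13.3]
```

View pics/w3.png

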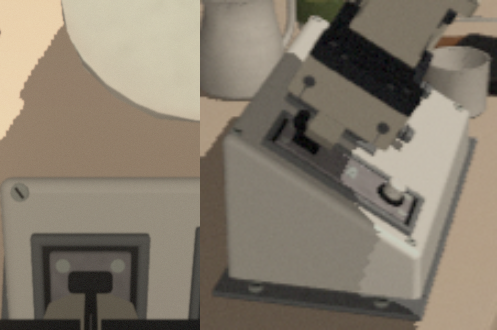

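The lever looks upright, at about (300,125) in the right-hand crop. Retreating and moving to above the tab.

Call:
drive_tool([
  [[0,0,0],[-0.5,0,0],-1],
  [[0,0,0],[-0.5,0,-3],-1],
  [[0,0,0],[-0.5,0,-6],-1],
  [[0,0,0],[-2.5,3,-6],-0.1],
  [[0,0,0],[-5.1,6,-6],-0.1],
  [[0,0,0],[-5.1,8,-6],-0.1],
  [[0,0,0],[-5.1,8,-6],-0.1],
  [[0,0,0],[-5.1,8,-6],-0.1],
  [[0,0,0],[-5.1,8,-6],-0.1],
])

```text
clock: 5.6
position: [0.41, -0.3616, 0.1267]
ee_rot: [-3.002, -0.157, -0.807]
force: [0.0, 0.4, 1.3]
width: 0.389
gripper_force: 0.0
```

```bash
python3 -c "
from h import *
import cv2
go(-30,4.5,30)
M=P('wrist');cv2.imwrite('pics/w4.png',cams.get_image('wrist'))
for q in [(-28,0,13.5),(-28,10,13.5)]:
    h=M@np.r_[face(O,YAW,*np.array(q)/1e3),1];print(q,(h[:2]/h[2]).round())
"
```

```text
t 5.6 w 0.389 gf 0.0 F [0.  0.4 1.3] q [ 0.98  0.35 -0.07  2.17 -0.94  0.52  0.25]
uyn mm [-30.9   5.5  72.9]
turn [-0.002 -0.002 -0.   ] shift cm [0.09 0.11 4.29] world [ 0.432 -0.36   0.09 ]
(-28, 0, 13.5) [329. 258.]
(-28, 10, 13.5) [312. 258.]
```

View pics/w4.png

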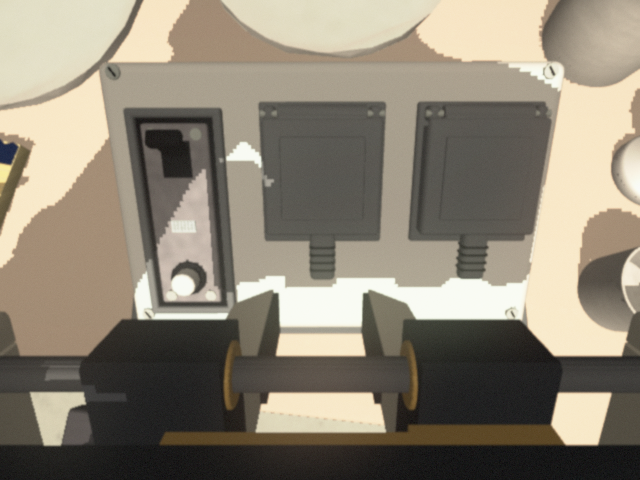

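The lever is on (tip up, at (165,140)) and the button is out. The tab is at (322,257), so y ≈ 4 mm and u ≈ -28 mm. Descending and pinching.

Call:
drive_tool([
  [[0,0,0],[0.1,0.1,3],-0.1],
  [[0,0,0],[0.1,0.1,5.5],-0.1],
  [[0,0,0],[0.1,0.1,6.5],-0.1],
  [[0,0,0],[0.1,0.1,6.9],-0.1],
  [[0,0,0],[0.1,0.1,6.9],-0.1],
  [[0,0,0],[0.1,0.1,6.9],-1],
  [[0,0,0],[0.1,0.1,6.9],-1],
  [[0,0,0],[0.1,0.1,6.9],-1],
  [[0,0,0],[0.1,0.1,6.9],-1],
  [[0,0,0],[0.1,0.1,6.9],-1],
  [[0,0,0],[0.1,0.1,6.9],-1],
  [[0,0,0],[0.1,0.1,6.9],-1],
], newtons=20)

```text
clock: 6.65
position: [0.4456, -0.3589, 0.0682]
ee_rot: [-3.002, -0.158, -0.808]
force: [-3.6, 3.2, 6.7]
width: 0.149
gripper_force: 22.7
```

```bash
python3 - <<'E'
from h import *
state()
r=np.hypot(80,1.5)
for a in range(0,100,9):
    # tab (pad point) rotated about the hinge
    t=np.radians(a);d=80.
    print(a,'x %.2f z %.2f'%((d-d*np.cos(t)-1.5*np.sin(t))/10,-(d*np.sin(t)+1.5*(np.cos(t)-1))/10))
E
```

```text
t 6.65 w 0.149 gf 22.7 F [-3.6  3.2  6.7] q [ 1.    0.49 -0.19  2.16 -1.1   0.38  0.39]
uyn mm [-29.3   4.5   4.5]
0 x 0.00 z -0.00
9 x 0.08 z -1.25
18 x 0.35 z -2.46
27 x 0.80 z -3.62
36 x 1.44 z -4.67
45 x 2.24 z -5.61
54 x 3.18 z -6.41
63 x 4.23 z -7.05
72 x 5.39 z -7.50
81 x 6.60 z -7.77
90 x 7.85 z -7.85
99 x 9.10 z -7.73
```

The tab is pinched (13.7 mm opening). Lifting along the arc to 45° first.

Call:
drive_tool([
  [[0,0,0],[0.04,0,-0.6],-1],
  [[0,0,0],[0.1,0,-1.25],-1],
  [[0,0,0],[0.25,0,-1.85],-1],
  [[0,0,0],[0.44,0,-2.46],-1],
  [[0,0,0],[0.67,0,-3.05],-1],
  [[0,0,0],[0.94,0,-3.6],-1],
  [[0,0,0],[1.26,0,-4.15],-1],
  [[0,0,0],[1.62,0,-4.65],-1],
  [[0,0,0],[2.02,0,-5.15],-1],
  [[0,0,0],[2.45,0,-5.6],-1],
  [[0,0,0],[2.45,0,-5.6],-1],
])

```text
clock: 7.57
position: [0.4383, -0.3598, 0.1293]
ee_rot: [-3.003, -0.158, -0.806]
force: [-0.7, 5.4, -1.8]
width: 0.15
gripper_force: 20.0
```

```bash
python3 -c "
from h import *
import cv2
state()
cv2.imwrite('pics/w5.png',np.hstack([cams.get_image('wrist')[0:400,150:500],cv2.resize(cams.get_image('side')[165:355,230:400],(358,400))]))"
```

```text
t 7.57 w 0.15 gf 20.0 F [-0.7  5.4 -1.8] q [ 0.91  0.37 -0.06  2.13 -0.93  0.51  0.19]
uyn mm [-5.1  4.4 61.1]
```

View pics/w5.png

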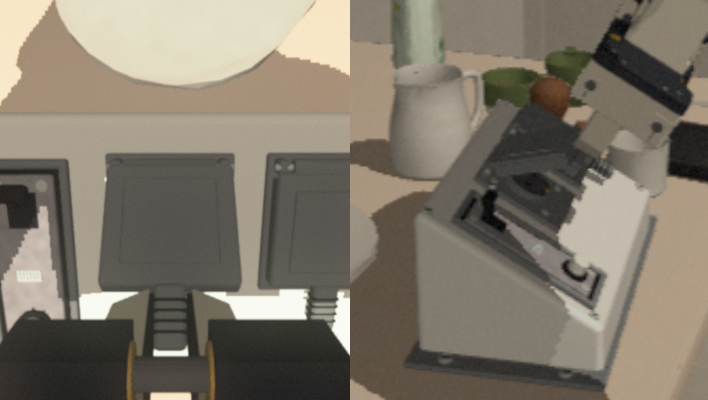

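The cover is open about 45° and held by the tab. Continuing to 90°.

Call:
drive_tool([
  [[0,0,0],[0.47,0,-0.42],-1],
  [[0,0,0],[0.97,0,-0.8],-1],
  [[0,0,0],[1.5,0,-1.14],-1],
  [[0,0,0],[2.05,0,-1.44],-1],
  [[0,0,0],[2.62,0,-1.69],-1],
  [[0,0,0],[3.22,0,-1.9],-1],
  [[0,0,0],[3.83,0,-2.06],-1],
  [[0,0,0],[4.45,0,-2.17],-1],
  [[0,0,0],[5.07,0,-2.23],-1],
  [[0,0,0],[5.7,0,-2.25],-1],
  [[0,0,0],[5.7,0,-2.25],-1],
  [[0,0,0],[5.7,0,-2.25],-1],
])

```text
clock: 8.67
position: [0.4762, -0.3559, 0.1775]
ee_rot: [-3.003, -0.158, -0.807]
force: [-6.6, 7.7, 3.4]
width: 0.148
gripper_force: 20.0
```

```bash
python3 -c "
from h import *
import cv2
state()
cv2.imwrite('pics/w6.png',np.hstack([cv2.resize(cams.get_image('scene')[175:335,212:372],(400,400)),cv2.resize(cams.get_image('side')[165:355,230:400],(358,400))]))"
```

```text
t 8.67 w 0.148 gf 20.0 F [-6.6  7.7  3.4] q [ 0.79  0.31  0.01  2.05 -0.8   0.59 -0.03]
uyn mm [52.   4.3 83.7]
```

View pics/w6.png

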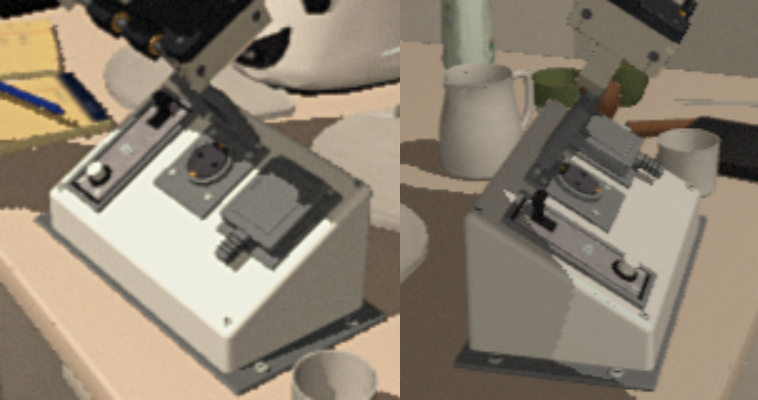

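The cover stands square to the face with its tab in the fingers. The lever is on, the other cover is shut, and the cup and tamper haven't moved. By the tool position the opening is about 90°.

```bash
python3 -c "
from cell import job
print(job.sign_off())"
```

```text
the job is handed in; nothing more can be done
None
```

The job is handed in at about 8.7 s: the RCD tripped on the test button and the lever is back on. The middle cover is held open by its tab at about 90°, judged from the tool position and the last pictures, which also show the other cover shut.

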